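# Put the grater panel away in its lidded box

### The job

Slide the grater panel with the orange grip up out of the leaning drying rack, lower it without dropping it into the slit of the white storage box until it stands fully down, then let go of it and shut the box's clear lid completely. Leave the green-gripped panel in its slot and do not push the other things on the worktop about.

Things in the scene. Friction and masses are not known exactly. Their poses are not given: they have to be found in the camera images.
- rack: Grey drying rack on a white base 130 x 190 mm, fixed. Origin: centre of the underside; x to its back, y left, z up. Two slots side by side along y lie in one plane that leans 30 degrees from vertical, tops toward the robot: slot up direction (-0.5, 0, 0.866) in rack axes. A slot is 10.5 mm across, 82 mm wide (y), 78 mm deep along the lean; walls 4 mm.
- slot_left (a point): Middle of the floor of the rack's left slot (rack frame: x 35, y +48, z 30 mm). Either panel may stand in either slot.
- slot_right (a point): Middle of the floor of the rack's right slot (rack frame: x 35, y -48, z 30 mm).
- panel_orange: Panel to put away: white frame with steel grater face, 8 mm thick (x), 76 mm wide (y), 122 mm high (z), 90 to 185 g; its top 20 mm is an orange grip 12 mm thick. Origin: centre of its lower edge; z runs up the panel to the grip. In the rack it leans 30 degrees, flat on the slot's front wall, its top 44 mm standing out of the slot.
- panel_orange_top (a point): Middle of the orange panel's upper edge, 122 mm along the panel's z from its origin.
- panel_green: Like the orange one but with a green grip; stands in the other slot and stays there.
- store_box: White storage box with orange band, fixed, 76 (x) x 108 (y) x 80 mm. Origin: centre of its underside, x to its hinge side (turned about to the robot's left), z up. In its top is one upright slit along y, 14 mm across (x), 86 mm wide (y), floor 6 mm above the underside; the top 8 mm of the mouth flares 8 mm each way in x, 6 in y. A seated panel stands 48 mm above the box, either face forward.
- pocket (a point): Middle of the slit's floor, 74 mm below the box's top.
- lid (a joint): Hinge of the clear deep lid (hood 76 x 108 mm, 59 mm high, covers the panel when shut), rad: 0 shut, positive open; starts open at about 2.15 to 2.4, stops at 2.5. Stiff: it stays at any angle (about 0.12 N m); no latch or spring.
- lid_hinge (a point): Middle of the lid's hinge line, on the box's top edge (box frame: x 38, y 0, z 80 mm); the line runs along the box's y.
- lid_tab (a point): Point to pinch on the orange tab on the lid's front wall. The tab is 30 mm wide (box y), 10 mm thick and stands 28 mm out from the wall; this point is 20 mm out. Shut, it points to box -x. At lid angle a this point lies, from the hinge line in box axes, at x = -0.096 cos a + 0.020 sin a, z = 0.096 sin a + 0.020 cos a (m).
- mug: Bystander: striped mug 86 x 120 x 90 mm on the blue mat; origin at the centre of its underside.
- timer: Bystander: cream and green egg timer 61 x 61 x 55 mm near the front edge; origin at the centre of its underside.
- lemon: Bystander: lemon 83 x 58 x 58 mm beside the hob; origin at its underside.
- lighter: Bystander: red stove lighter 217 mm long, 20 mm high, in front of the hob; origin at the centre of its underside.
- tin: Bystander: round tin, 86 mm across, 40 mm high, on the red mat; origin at the centre of its underside.

How it is judged:
By the outcome, as a careful person would: the job done as asked, in the order asked, and still so for the second after the job is handed in, with the robot touching nothing.
It also fails if it takes over 72 s, if anything falls off the work surface, if the arm or the gripper's body presses on something with over 40 N, if the wrist force passes 120 N, or if a joint passes its speed limit or range.

### The arm

A 7-joint arm with a two-finger parallel gripper is mounted at the origin on a cart in front of the work surface, level with it; the furniture and walls round the work are solid. World frame = base frame: x ahead of the robot, y to its left, z up, the work surface at z = 0. Lengths are in m, angles in rad, forces in N, time in s.
With the tool pointing down it reaches from about 0.4 to 0.875 m from the base axis. Payload 19.3 kg.
Tool frame: the origin (TCP) lies on the centre line of the jaws, within the pads' length; the fingertips stand 14 mm ahead of it and the grasp point (between the pads) lies 5 mm behind it (bot.tip_extent is the distance from the TCP to the fingertips, in m); z points along the fingers, y is the line along which they close (so a half turn about z gives the same grasp; the last joint's range is limited). The gripper opens to 85 mm and grips with 20 to 120 N. Pads are 22 mm wide; open, the fingers measure 114 mm over their backs; the gripper's body (76 mm by 85 mm) begins 54 mm behind the grasp point. The pads swing forward as they close: fully open they stand 13 mm farther back than shut.
Start: joints at [1.188, 0.521, -0.036, 1.599, 0.021, 1.021, -0.113], TCP at [0.192, -0.595, 0.245] pointing down, gripper open.
Joint ranges: [-2.91, 2.91], [-0.3, 2.13], [-1.5, 1.42], [0.17, 2.43], [-1.26, 4.41], [0.16, 1.93], [-2.52, 2.52]. Speed limits (rad/s): [1.89, 1.89, 2.39, 2.39, 3.01, 3.01, 3.01].

### API

Orientations are given as [roll, pitch, yaw] about the fixed x, y, z axes, in that order (R = Rz(yaw) Ry(pitch) Rx(roll)).
In Python, from workcell import monitor, grab_frame, camera_model, bot gives the robot as it stands.
- The arm moves only by the tool move_arm, never from a script. Its argument "moves" is a list of rows, each a list of 4 numbers: the shift along the world's x, y, z in mm, then the turn about the world's z in rad. A call has 1 to 12 rows; each row is the pose to reach, as a shift and turn from the pose commanded when the call began; what a row does not reach only later rows make up. A row lasts 1/8 s, in which the tool goes at most 62.5 mm and 10.7 degrees, less where a joint would pass 70% of its speed; a pose out of reach is approached as far as the arm can. A call with a gripper value outside its range is refused whole. "gripper" is the opening, from 0 (shut) to 1 (fully open), set as the call begins (left out, the last holds). The fingers move at their own pace and stop on an object; "newtons" is the grip in N (left out, the last holds). Time passes only in rows, so rows that repeat a pose let the fingers close. It gives the time, the measured TCP pose, the force, the opening and the grip force at its end, in the units of the state.
- monitor.observe(): the state, without advancing time (a new reading comes with each control period).
- grab_frame(name): name is "scene" or "top" or "wrist"; returns the picture (480x640x3 uint8, blue, green, red); there is no depth.
- camera_model(name): a dict with "vfov" (degrees; the focal length in pixels is half the picture's height over the tangent of half this angle, whatever the lens; pixels are square), "cx", "cy" (the principal point, pixels), "k1" (the pictures are not rectified: a ray, as slopes to the right and down, at radius r is drawn at 1 + k1 r^2 times it, then the intrinsics apply), "R" (3x3) and "t" (3): a world point X has camera coordinates R X + t; the wrist camera has in their place "T_tool_cam" (4x4, takes a point from camera to tool coordinates, whose origin is the TCP and whose axes are the flange's). Camera axes: x right, y down, z forward; pixel columns grow to the right and rows downward; lengths in m; the calibration is good to about 2 mm. A picture is of the moment at which its call begins: read the wrist's pose just before it. camera_model takes no time and is no camera call.
- bot.job_done(): hands the job in; it is judged then, once.
The state is a dict: "clock": time; "qpos": joint angles; "qd": joint speeds; "joint_efforts": joint torques, N m; "position": TCP position; "tool_rot": TCP orientation; "force": force on the tool from outside, world axes, zero at the start; "moment": the same for the moment, N m; "grip_width": finger opening in m; "finger_force": force on a finger pad.
Only numpy, scipy, OpenCV 4.12 (cv2) and the standard library are available. Lean on these libraries where they do the work, as an engineer would, in place of code of your own. Each camera call takes 0.05 s, during which the arm holds its last target. There are 200 camera calls.

## Working session

There is one attempt and no reset: what is moved stays moved. The work goes in short steps, Python scripts to look and compute and a tool call to move; the robot and the scene stay as the last step left them, time stands still between calls to the robot, and variables do not carry over. Pictures are saved under pics/ and viewed, at most 10 in all, crops included, and the job is handed in when it is done.

Besides the shell and the picture viewer there is one more tool, called after "Emit:" by a JSON object that holds its "api" and its "payload". move_arm: Moves the arm, as the interface text tells. Its arguments: {"type":"object","properties":{"moves":{"type":"array","items":{"type":"array","items":{"type":"number"}}},"gripper":{"type":"number"},"newtons":{"type":"number"}},"required":["moves"]}

```bash
mkdir -p pics; ls; python3 - <<'E'
from workcell import monitor, grab_frame, camera_model, bot
import cv2
s=monitor.observe(); print({k:s[k] for k in ('clock','position','tool_rot','grip_width','qpos')})
for n in('scene','top','wrist'):
    cv2.imwrite(f'pics/{n}0.png',grab_frame(n)); print(n,camera_model(n))
E
```

```text
pics
{'clock': 0.0, 'position': array([ 0.19218777, -0.59435767,  0.24469943]), 'tool_rot': array([-3.14038244e+00,  9.32112606e-05,  3.12815832e-01]), 'grip_width': 0.08511733389195877, 'qpos': array([ 1.18781895,  0.52204677, -0.0363688 ,  1.60002318,  0.02123001,
        1.0211226 , -0.11280349])}
scene {'vfov': 43.05279193297576, 'cx': 325.6153123812451, 'cy': 234.77300328716808, 'k1': -0.17689171090919098, 'R': array([[ 0.43490363, -0.90014132,  0.02458546],
       [-0.50247788, -0.26524807, -0.82289698],
       [ 0.74724482,  0.34552723, -0.56765845]]), 't': array([-0.32676027,  0.33902436,  1.17314395])}
top {'vfov': 57.43412674011979, 'cx': 319.1529116344344, 'cy': 239.34355869204649, 'k1': -0.08907930986324038, 'R': array([[-1.02350342e-03, -9.99837075e-01,  1.80215289e-02],
       [-9.97759811e-01, -1.84421375e-04, -6.68978705e-02],
       [ 6.68902947e-02, -1.80496275e-02, -9.97597063e-01]]), 't': array([-0.11015759,  0.54818432,  1.09542911])}
wrist {'vfov': 66.29355508220887, 'cx': 316.7865688953266, 'cy': 237.56269320074102, 'k1': -0.04495127878340987, 'T_tool_cam': array([[-2.36149390e-04, -9.63326483e-01, -2.68331943e-01,
         6.83218606e-02],
       [ 9.99999969e-01, -2.05239781e-04, -1.43242233e-04,
        -5.71346026e-04],
       [ 8.29166471e-05, -2.68331968e-01,  9.63326501e-01,
        -1.28447843e-01],
       [ 0.00000000e+00,  0.00000000e+00,  0.00000000e+00,
         1.00000000e+00]])}
```

View pics/scene0.png

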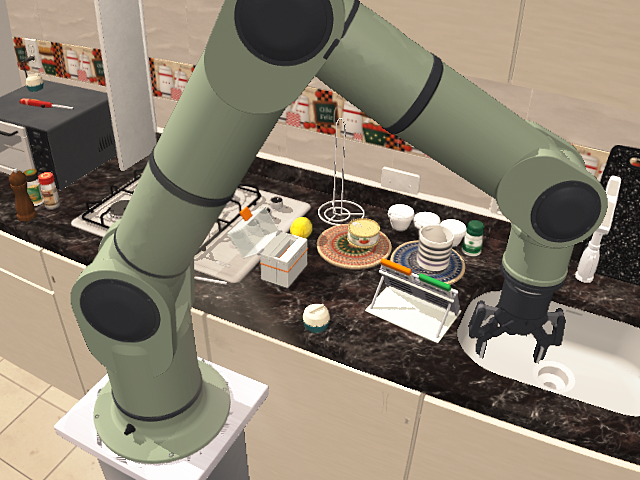

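View pics/top0.png

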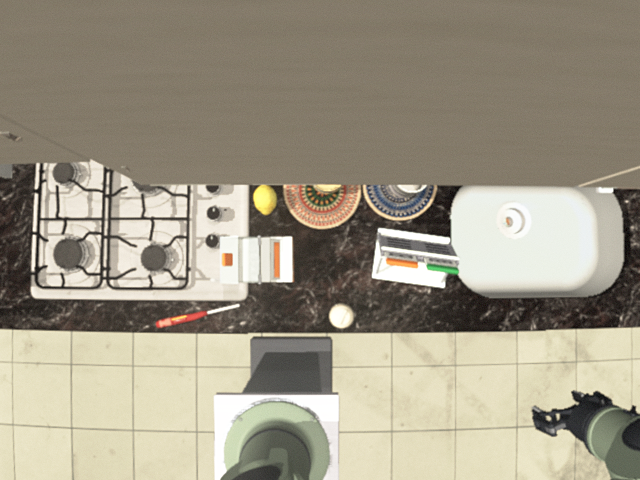

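The scene view shows the orange grip at (396,267), the green grip at (436,284), the open box at (285,260) and its tab at (246,214). In the top view the orange grip is at (402,264), the green at (442,269), the slit at (277,258) and the tab at (229,260).

```bash
cat > h.py <<'E'
import numpy as np, cv2
from scipy.spatial.transform import Rotation as Ro
from workcell import monitor, grab_frame, camera_model, bot
def shot(name):
    c=dict(camera_model(name)); s=monitor.observe()
    if 'R' not in c:
        T=np.eye(4); T[:3,:3]=Ro.from_euler('xyz',s['tool_rot']).as_matrix(); T[:3,3]=s['position']
        W=np.linalg.inv(T@np.array(c['T_tool_cam'])); c['R'],c['t']=W[:3,:3],W[:3,3]
    c['R']=np.array(c['R']); c['t']=np.array(c['t'])
    return grab_frame(name),c
def ray(c,uv):
    f=240/np.tan(np.radians(c['vfov'])/2)
    d=np.array([(uv[0]-c['cx'])/f,(uv[1]-c['cy'])/f]); p=d.copy()
    for _ in range(20): p=d/(1+c['k1']*(p@p))
    v=c['R'].T@np.array([*p,1]); return -c['R'].T@c['t'], v/np.linalg.norm(v)
def plane(c,uv,z):
    o,v=ray(c,uv); return o+v*(z-o[2])/v[2]
def tri(obs):
    A=0;b=0
    for c,uv in obs:
        o,v=ray(c,uv); M=np.eye(3)-np.outer(v,v); A=A+M; b=b+M@o
    X=np.linalg.solve(A,b)
    e=[np.linalg.norm((np.eye(3)-np.outer(v,v))@(X-o)) for o,v in (ray(*q) for q in obs)]
    return X,max(e)
def mask(im,col):
    h=cv2.cvtColor(im,cv2.COLOR_BGR2HSV)
    lo,hi={'o':((7,170,110),(20,255,255)),'g':((50,150,60),(80,255,255))}[col]
    return cv2.inRange(h,lo,hi)
def blobs(im,col,amin=40):
    out=[]
    for k in cv2.findContours(mask(im,col),cv2.RETR_EXTERNAL,cv2.CHAIN_APPROX_NONE)[0]:
        if cv2.contourArea(k)>amin:
            r=cv2.minAreaRect(k); out.append((cv2.contourArea(k),np.mean(cv2.boxPoints(r),0),cv2.boxPoints(r)))
    return sorted(out,key=lambda q:-q[0])
E
python3 - <<'E'
from h import *
np.set_printoptions(precision=4,suppress=True)
B={}
for n in('scene','top'):
    im,c=shot(n); B[n]=c
    for col in 'og':
        for a,m,b in blobs(im,col): print(n,col,a,m,b.round().tolist())
E
```

```text
scene o 181.0 [395.6897 266.2759] [[379.0, 263.0], [382.0, 257.0], [412.0, 269.0], [410.0, 275.0]]
scene o 86.0 [245.5769 213.6154] [[238.0, 212.0], [247.0, 206.0], [253.0, 216.0], [245.0, 221.0]]
scene g 173.0 [434.2931 282.0173] [[417.0, 279.0], [420.0, 273.0], [451.0, 285.0], [449.0, 291.0]]
top o 82.5 [401.5092 262.4331] [[387.0, 263.0], [387.0, 258.0], [416.0, 262.0], [416.0, 267.0]]
top o 53.5 [276.1205 258.9958] [[274.0, 243.0], [277.0, 243.0], [278.0, 275.0], [275.0, 275.0]]
```

```bash
python3 - <<'E'
from h import *
np.set_printoptions(precision=4,suppress=True)
s,t=camera_model('scene'),camera_model('top')
for n,a,b in [('org',(395.7,266.3),(401.5,262.4)),('grn',(434.3,282),(443,269)),('tab',(245.6,213.6),(229,260))]:
    print(n,tri([(s,a),(t,b)]))
print('band',plane(t,(276,259),.07))
for u in[(374,280),(381,228),(445,288),(462,236)]: print(plane(t,u,.01))
E
```

```text
org (array([ 0.4877, -0.2989,  0.1244]), np.float64(5.617885328811592e-05))
grn (array([ 0.4719, -0.3953,  0.1262]), np.float64(0.00042276827363667307))
tab (array([0.4925, 0.0963, 0.1433]), np.float64(0.0012571860848878385))
band [ 0.497 -0.005  0.07 ]
[ 0.4444 -0.251   0.01  ]
[ 0.5781 -0.2703  0.01  ]
[ 0.4229 -0.4355  0.01  ]
[ 0.5576 -0.4832  0.01  ]
```

Emit:
{"api": "move_arm", "payload": {"moves": [[25,30,20,0.11],[50,60,40,0.22],[75,90,55,0.33],[100,120,55,0.44],[125,150,55,0.55],[150,180,55,0.66],[175,210,55,0.77],[200,240,55,0.88],[225,270,55,0.99],[250,295,55,1.095],[250,295,55,1.095],[250,295,55,1.095]], "gripper": 1}}

```text
clock: 1.75
position: [0.4418, -0.3002, 0.3002]
tool_rot: [-3.141, 0.0, 1.406]
force: [0.3, 0.1, -0.2]
grip_width: 0.0854
finger_force: 0.0
```

```bash
python3 - <<'E'
from h import *
s=monitor.observe(); print(s['clock'],s['position'],s['tool_rot'],s['qpos'])
im,c=shot('wrist'); cv2.imwrite('pics/w1.png',im)
for col in 'og':
    for a,m,b in blobs(im,col): print(col,a,m.round(1),b.round().tolist(),plane(c,m,.125))
E
```

```text
1.75 [ 0.44180924 -0.30016709  0.30015629] [-3.14109280e+00  2.07563209e-04  1.40635339e+00] [ 0.79284064  0.34061912 -0.39837991  1.75698667  0.14833027  1.07393405
  0.17957152]
o 1258.0 [369.  207.5] [[361.0, 163.0], [377.0, 163.0], [377.0, 252.0], [361.0, 252.0]] [ 0.48666512 -0.29721926  0.125     ]
```

View pics/w1.png

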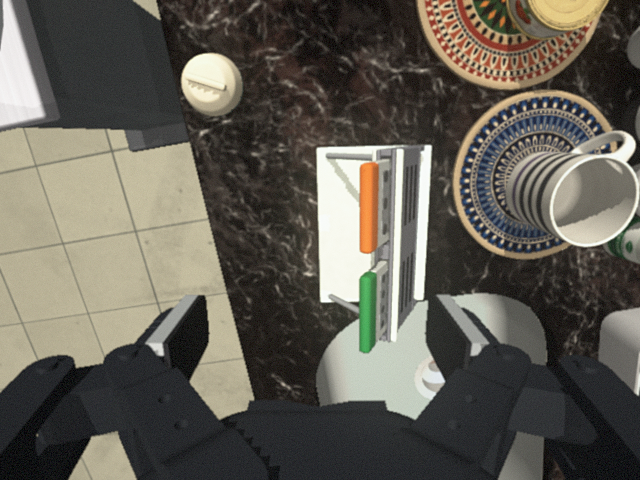

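The wrist view shows the orange grip as an upright bar from (361,163) to (377,252), so the yaw is already aligned with the rack. The green grip is at (367,312).

Emit:
{"api": "move_arm", "payload": {"moves": [[15,30,0,0],[30,60,0,0],[30,70,0,0],[30,70,0,0],[30,70,0,0]]}}

```text
clock: 2.42
position: [0.4717, -0.231, 0.3003]
tool_rot: [-3.141, 0.0, 1.406]
force: [0.9, 0.3, -0.3]
grip_width: 0.0855
finger_force: 0.0
```

```bash
cat > look.py <<'E'
import sys,pickle
from h import *
im,c=shot('wrist'); cv2.imwrite(f'pics/{sys.argv[1]}.png',im); pickle.dump((im,c),open(sys.argv[1]+'.pkl','wb'))
print(monitor.observe()['position'],monitor.observe()['tool_rot'])
for a,m,b in blobs(im,'o'): print(a,m.round(1),b.round(1).tolist())
E
python3 look.py w2
```

```text
[ 0.47180129 -0.23088208  0.30025205] [-3.14142343e+00  3.61232843e-04  1.40590647e+00]
1109.5 [344.5 288.5] [[337.0, 248.0], [352.0, 248.0], [352.0, 329.0], [337.0, 329.0]]
```

Emit:
{"api": "move_arm", "payload": {"moves": [[0,-40,0,0],[0,-80,0,0],[0,-130,0,0],[0,-130,0,0],[0,-130,0,0]]}}

```text
clock: 3.1
position: [0.472, -0.3598, 0.3001]
tool_rot: [-3.141, -0.0, 1.407]
force: [0.6, 1.5, -0.6]
grip_width: 0.0854
finger_force: 0.0
```

```bash
python3 look.py w3; python3 - <<'E'
from h import *
import pickle
np.set_printoptions(precision=4,suppress=True)
P=[pickle.load(open(f'w{i}.pkl','rb')) for i in(2,3)]
C=[]
for im,c in P:
    b=blobs(im,'o')[0][2]; o=b[np.argsort(b[:,1])]; up=o[:2][np.argsort(o[:2,0])]; dn=o[2:][np.argsort(o[2:,0])]
    C.append((c,[*up,*dn]))
for k,n in enumerate(['TL','TR','BL','BR']): print(n,tri([(c,q[k]) for c,q in C]))
E
```

```text
[ 0.47220358 -0.35925624  0.30022751] [-3.14141443e+00 -3.85757738e-04  1.40793474e+00]
1656.5 [321.6 139.8] [[309.8999938964844, 91.19999694824219], [329.79998779296875, 90.4000015258789], [333.3999938964844, 188.5], [313.5, 189.1999969482422]]
TL (array([ 0.4841, -0.2583,  0.127 ]), np.float64(0.0007411396048366754))
TR (array([ 0.498 , -0.2603,  0.1273]), np.float64(0.0005154662036561991))
BL (array([ 0.4735, -0.3333,  0.1306]), np.float64(0.0001766208208284193))
BR (array([ 0.4882, -0.3352,  0.1313]), np.float64(0.0014762876492599982))
```

Grip centre is about (0.488,-0.2975,0.127) with rack yaw about -0.16. Next I measure the box before picking.

Emit:
{"api": "move_arm", "payload": {"moves": [[0,20,10,0.15],[-2,50,20,0.3],[-4,85,30,0.45],[-6,120,40,0.6],[-8,155,40,0.75],[-10,190,40,0.9],[-12,225,40,1.05],[-14,260,40,1.2],[-16,290,40,1.35],[-18,310,40,1.5],[-20,325,40,1.65],[-20,330,40,1.735]]}}

```text
clock: 4.65
position: [0.4518, -0.0281, 0.3406]
tool_rot: [-3.141, 0.0, -3.134]
force: [-0.0, -0.4, -0.1]
grip_width: 0.085
finger_force: 0.0
```

Emit:
{"api": "move_arm", "payload": {"moves": [[0,0,0,0],[0,0,0,0]]}}

```text
clock: 4.9
position: [0.4522, -0.0297, 0.3404]
tool_rot: [-3.141, 0.0, 3.141]
force: [0.2, 0.2, 0.6]
grip_width: 0.0853
finger_force: 0.0
```

```bash
python3 look.py b1; python3 -c "
from h import *;print(monitor.observe()['qpos'])"
```

```text
[ 0.45220587 -0.02979289  0.34032188] [-3.14127802e+00  5.99175422e-05  3.14098356e+00]
858.5 [ 46.6 243.6] [[5.199999809265137, 243.89999389648438], [6.900000095367432, 231.6999969482422], [88.0, 243.3000030517578], [86.19999694824219, 255.5]]
700.0 [456.2 258.1] [[438.6000061035156, 270.20001220703125], [444.20001220703125, 240.5], [473.70001220703125, 246.10000610351562], [468.1000061035156, 275.79998779296875]]
590.5 [338.5 234. ] [[334.0, 201.0], [343.0, 201.0], [343.0, 267.0], [334.0, 267.0]]
136.0 [550.1 106.1] [[532.4000244140625, 107.5999984741211], [566.7000122070312, 99.5999984741211], [567.7999877929688, 104.5999984741211], [533.5999755859375, 112.5999984741211]]
[ 0.68424415  0.22033116 -0.87368232  1.86820822  0.18606731  1.13724633
  1.31390361]
```

View pics/b1.png

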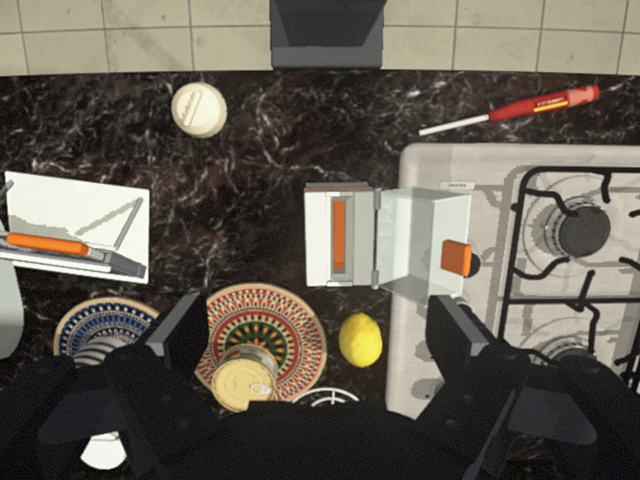

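The wrist view shows the box top at about (340,238), with the orange slit floor at (338,234) and grey flare around it. The hinge is at x≈376 and the lid tab at (456,258). I take a second viewpoint for height.

Emit:
{"api": "move_arm", "payload": {"moves": [[0,40,0,0],[0,80,0,0],[0,80,0,0],[0,80,0,0],[0,80,0,0]]}}

```text
clock: 5.58
position: [0.4524, 0.0494, 0.3402]
tool_rot: [-3.141, -0.0, 3.141]
force: [-0.0, 0.4, -0.2]
grip_width: 0.0852
finger_force: 0.0
```

```bash
python3 look.py b2; python3 - <<'E'
from h import *
a=cv2.imread('pics/b1.png')[175:300,290:390]; b=cv2.imread('pics/b2.png')
import pickle
o=[m for A,m,_ in blobs(b,'o')]; print(o)
b=b[175:300,215:315]
cv2.imwrite('pics/crop1.png',cv2.resize(np.hstack([a,b]),None,fx=4,fy=4,interpolation=cv2.INTER_CUBIC))
E
```

```text
[0.45236119 0.04952204 0.34023739] [-3.14141211e+00 -1.08092303e-04  3.14106581e+00]
505.0 [372.  259.5] [[361.0, 245.0], [383.0, 245.0], [383.0, 274.0], [361.0, 274.0]]
476.5 [269.5 234.1] [[263.6000061035156, 201.10000610351562], [272.0, 200.6999969482422], [275.29998779296875, 267.0], [266.8999938964844, 267.3999938964844]]
130.5 [  7. 248.] [[-0.0, 242.0], [14.0, 242.0], [14.0, 254.0], [0.0, 254.0]]
[array([372. , 259.5], dtype=float32), array([269.45264, 234.05237], dtype=float32), array([  7., 248.], dtype=float32)]
```

View pics/crop1.png

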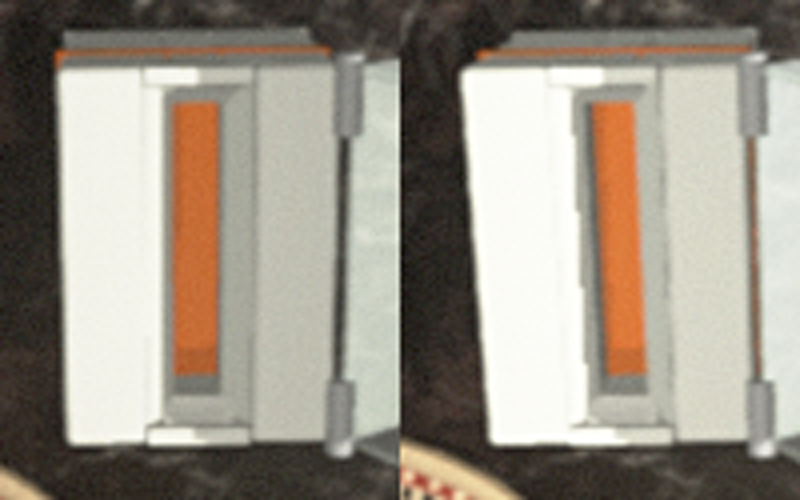

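```bash
python3 - <<'E'
from h import *
import pickle
np.set_printoptions(precision=4,suppress=True)
c1=pickle.load(open('b1.pkl','rb'))[1];c2=pickle.load(open('b2.pkl','rb'))[1]
v1=lambda u,v:(290+(u+.5)/4-.5,175+(v+.5)/4-.5); v2=lambda u,v:(215+(u-400+.5)/4-.5,175+(v+.5)/4-.5)
for n,a,b in [('outTL',(57,66),(462,66)),('outBL',(68,444),(490,446)),('fLt',(143,68),(548,68)),('fLb',(148,443),(570,443)),('fRt',(253,68),(660,68)),('fRb',(251,443),(672,443)),
  ('floorTL',(173,101),(592,102)),('floorTR',(218,101),(632,102)),('floorBL',(173,376),(607,376)),('floorBR',(218,376),(646,376))]:
    X,e=tri([(c1,v1(*a)),(c2,v2(*b))]); print(n,X,round(e*1000,2),plane(c1,v1(*a),.08)[:2],plane(c2,v2(*b),.08)[:2])
print('tab',tri([(c1,(456.2,258.1)),(c2,(372,259.5))]))
E
```

```text
outTL [ 0.4419 -0.043   0.0766] 0.04 [ 0.4414 -0.0429] [ 0.4413 -0.0422]
outBL [ 0.5493 -0.0408  0.0812] 0.34 [ 0.5494 -0.0409] [ 0.5502 -0.0411]
fLt [ 0.4425 -0.02    0.0761] 0.02 [ 0.442 -0.02 ] [ 0.4419 -0.0193]
fLb [ 0.549  -0.0181  0.0805] 0.03 [ 0.5492 -0.0181] [ 0.5492 -0.0182]
fRt [0.443  0.0098 0.0731] 0.02 [0.442  0.0092] [0.442  0.0105]
fRb [0.5485 0.0111 0.0817] 0.0 [0.5492 0.0113] [0.5492 0.011 ]
floorTL [ 0.4546 -0.0111  0.0588] 0.14 [ 0.4508 -0.012 ] [ 0.4511 -0.0079]
floorTR [0.4534 0.0011 0.0658] 0.14 [0.4508 0.    ] [0.4511 0.0028]
floorBL [ 0.5373 -0.0101  0.0573] 0.01 [ 0.5288 -0.0112] [ 0.5289 -0.0068]
floorBR [0.5339 0.0026 0.0663] 0.01 [0.5289 0.0015] [0.5289 0.0042]
tab (array([0.4953, 0.1014, 0.1447]), np.float64(0.0006095866627239701))
```

Box slit centre is about (0.4956,-0.0044), box line turned +0.016 rad, top z≈0.08; lid about 2.17 rad. Going to grasp.

Emit:
{"api": "move_arm", "payload": {"moves": [[0,-20,0,-0.15],[4,-50,0,-0.3],[8,-85,0,-0.45],[12,-120,0,-0.6],[16,-155,0,-0.75],[20,-190,0,-0.9],[24,-225,-10,-1.05],[28,-260,-30,-1.2],[32,-295,-55,-1.35],[36,-325,-80,-1.5],[36,-345,-105,-1.65],[36,-347,-120,-1.731]], "gripper": 0.6}}

```text
clock: 7.12
position: [0.4872, -0.2987, 0.2187]
tool_rot: [-3.14, -0.0, 1.405]
force: [-0.3, 1.1, -0.0]
grip_width: 0.0514
finger_force: 0.0
```

Emit:
{"api": "move_arm", "payload": {"moves": [[0,0,-20,0],[0,0,-20,0],[0,0,-20,0]]}}

```text
clock: 7.5
position: [0.4884, -0.297, 0.201]
tool_rot: [3.141, 0.0, 1.411]
force: [0.7, -0.2, 0.1]
grip_width: 0.051
finger_force: 0.0
```

```bash
python3 look.py g1;python3 - <<'E'
from h import *
cv2.imwrite('pics/g1s.png',cv2.resize(shot('scene')[0][200:350,330:530],None,fx=4,fy=4))
E
```

```text
[ 0.48852326 -0.29699627  0.20111368] [3.14069161e+00 3.19065920e-04 1.41149164e+00]
2635.0 [312.6 257.5] [[296.70001220703125, 194.5], [324.20001220703125, 193.60000610351562], [328.6000061035156, 320.5], [301.0, 321.3999938964844]]
```

View pics/g1.png

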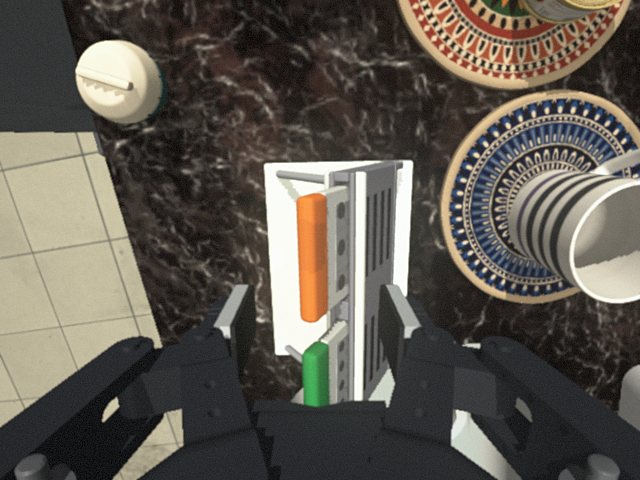

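Fingers at x≈240 and 395 straddle the grip at (312,257), and the grip is turned about 0.033 rad from the tool. I correct the yaw and descend.

Emit:
{"api": "move_arm", "payload": {"moves": [[0,0,-20,0.033],[0,0,-40,0.033],[0,0,-60,0.033],[0,0,-77,0.033],[0,0,-77,0.033],[0,0,-77,0.033]]}}

```text
clock: 8.35
position: [0.4887, -0.2968, 0.124]
tool_rot: [3.141, 0.0, 1.445]
force: [0.3, -0.1, 0.9]
grip_width: 0.051
finger_force: 0.0
```

Emit:
{"api": "move_arm", "payload": {"moves": [[0,0,0,0],[0,0,0,0],[0,0,0,0],[0,0,0,0],[0,0,0,0],[0,0,0,0]], "gripper": 0, "newtons": 30}}

```text
clock: 9.1
position: [0.4891, -0.297, 0.1244]
tool_rot: [3.139, 0.001, 1.445]
force: [-0.6, 1.1, 9.7]
grip_width: 0.0219
finger_force: 26.8
```

Emit:
{"api": "move_arm", "payload": {"moves": [[-2.5,0.3,4.3,0],[-5,0.7,8.7,0],[-7.5,1,13,0],[-10,1.3,17.3,0],[-10,1.3,17.3,0]]}}

```text
clock: 9.72
position: [0.4794, -0.2957, 0.1418]
tool_rot: [3.138, 0.001, 1.445]
force: [4.2, -1.1, 5.9]
grip_width: 0.0211
finger_force: 28.7
```

Emit:
{"api": "move_arm", "payload": {"moves": [[-5,0.7,8.7,0],[-10,1.3,17.3,0],[-15,2,26,0],[-20,2.6,34.6,0],[-20,2.6,34.6,0]]}}

```text
clock: 10.35
position: [0.4594, -0.2931, 0.1765]
tool_rot: [3.138, 0.001, 1.445]
force: [4.6, -0.2, 6.0]
grip_width: 0.0215
finger_force: 30.4
```

```bash
python3 look.py g2;python3 - <<'E'
from h import *
a=shot('scene')[0][180:330,330:530]; w=cv2.imread('pics/g2.png')
cv2.imwrite('pics/g2s.png',np.hstack([cv2.resize(a,(400,300)),cv2.resize(w,(400,300))]))
E
```

```text
[ 0.45929646 -0.29307612  0.17623373] [3.13875113e+00 7.76245249e-04 1.44471198e+00]
7444.0 [311.5 315.5] [[289.0, 406.0], [289.0, 225.0], [334.0, 225.0], [334.0, 406.0]]
```

View pics/g2s.png

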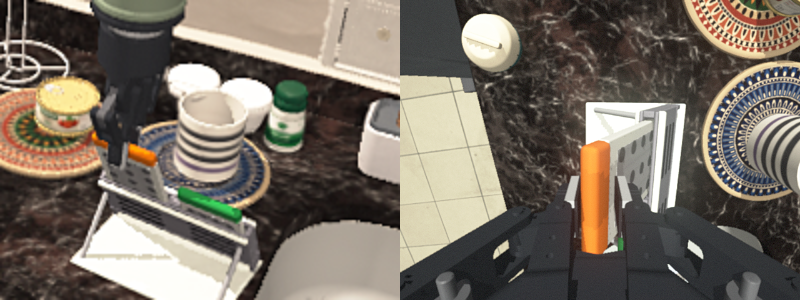

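The panel is rising with the gripper, still at its lean in the slot, and the green one has not moved. I continue out.

Emit:
{"api": "move_arm", "payload": {"moves": [[-3,0.4,5.2,0],[-6,0.8,10.4,0],[-9,1.2,15.6,0],[-12,1.6,20.8,0],[-15,2,26,0],[-18,2.4,31.2,0],[-22,3,40,0],[-25,3,60,0],[-25,3,85,0],[-25,3,85,0]]}}

```text
clock: 11.7
position: [0.4338, -0.2901, 0.262]
tool_rot: [3.139, 0.001, 1.445]
force: [-0.4, -0.4, -1.4]
grip_width: 0.0114
finger_force: 35.1
```

```bash
python3 look.py g3;python3 - <<'E'
from h import *
a=shot('scene')[0][160:310,330:530]; w=cv2.imread('pics/g3.png')
cv2.imwrite('pics/g3s.png',np.hstack([cv2.resize(a,(400,300)),cv2.resize(w,(400,300))]))
E
```

```text
[ 0.4332538  -0.28992059  0.260764  ] [3.14066795e+00 6.65231586e-04 1.44446688e+00]
5126.0 [316.  312.5] [[301.0, 405.0], [301.0, 220.0], [331.0, 220.0], [331.0, 405.0]]
```

View pics/g3s.png

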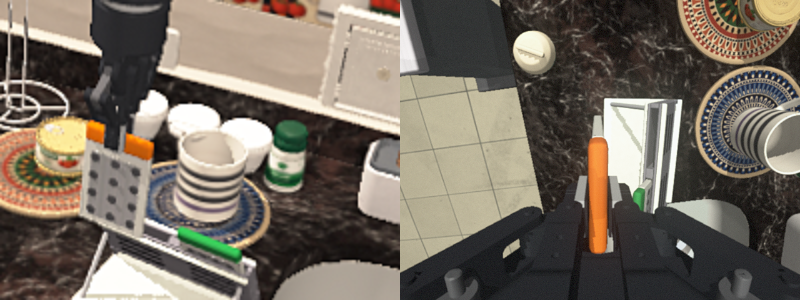

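The panel hangs upright and flat between the pads, with the grip at full-picture (316,312). The green panel is still in place. I check its tilt and offset in its own plane from the scene view.

```bash
python3 - <<'E'
from h import *
np.set_printoptions(precision=4,suppress=True)
im,c=shot('scene'); s=monitor.observe(); R=Ro.from_euler('xyz',s['tool_rot']).as_matrix(); p=s['position']
def pp(c,uv,off=0):
    o,v=ray(c,uv); n=R[:,1]; return R.T@(o+v*((p+off*n-o)@n)/(v@n)-p)
print([b.round(1).tolist() for _,m,b in blobs(im,'o')])
for uv in[(374,221),(407,230.5),(371,271),(401.5,279)]: print(pp(c,uv)*1000)
w,cw=shot('wrist'); b=blobs(w,'o')[0][2]
for uv in [(316,b[:,1].min()),(316,b[:,1].max())]:
    q=pp(cw,uv);o,v=ray(cw,uv);ot,vt=R.T@(o-p),R.T@v
    print(uv,[ ((ot+vt*(z-ot[2])/vt[2])[0]*1000).round(1) for z in (-.02,-.015,-.01,-.005,.005,.01)])
E
```

```text
[[[515.0, 147.0], [516.5, 140.0], [544.4000244140625, 146.0], [542.9000244140625, 153.0]], [[389.8999938964844, 235.1999969482422], [393.20001220703125, 226.3000030517578], [407.6000061035156, 231.6999969482422], [404.29998779296875, 240.60000610351562]], [[238.5, 211.6999969482422], [246.5, 206.3000030517578], [252.6999969482422, 215.5], [244.60000610351562, 220.89999389648438]], [[373.0, 231.0], [373.0, 220.0], [381.0, 220.0], [381.0, 231.0]], [[360.8999938964844, 112.9000015258789], [361.70001220703125, 106.69999694824219], [374.70001220703125, 108.30000305175781], [373.8999938964844, 114.5]]]
[33.6429  0.     -2.7354]
[-42.4841   0.      -8.6681]
[ 30.6459  -0.     127.5308]
[-43.5854   0.     116.2516]
(316, np.float32(220.0)) [np.float64(43.9), np.float64(42.7), np.float64(41.6), np.float64(40.5), np.float64(38.2), np.float64(37.1)]
(316, np.float32(405.0)) [np.float64(-23.3), np.float64(-27.5), np.float64(-31.7), np.float64(-36.0), np.float64(-44.4), np.float64(-48.6)]
```

Emit:
{"api": "move_arm", "payload": {"moves": [[3,15,0,0.13],[8,40,0,0.28],[13,65,0,0.43],[19,92,0,0.58],[25,120,0,0.73],[31,148,0,0.88],[37,176,0,1.03],[43,204,0,1.18],[49,232,0,1.33],[55,258,0,1.48],[58,275,0,1.61],[60,286,0,1.712]]}}

```text
clock: 13.4
position: [0.4931, -0.0028, 0.2596]
tool_rot: [3.141, -0.001, -3.122]
force: [0.3, -0.8, -0.7]
grip_width: 0.0114
finger_force: 35.0
```

Emit:
{"api": "move_arm", "payload": {"moves": [[0,0,0,0],[0,0,0,0]]}}

```text
clock: 13.65
position: [0.4931, -0.0044, 0.2598]
tool_rot: [-3.142, -0.001, -3.129]
force: [0.3, -1.0, -0.7]
grip_width: 0.0112
finger_force: 35.0
```

```bash
python3 look.py d1;python3 - <<'E'
from h import *
a=shot('scene')[0][170:290,220:340]; w=cv2.imread('pics/d1.png')[120:360,200:440]
cv2.imwrite('pics/d1s.png',np.hstack([cv2.resize(a,(400,400),interpolation=cv2.INTER_CUBIC),cv2.resize(w,(400,400))]))
E
```

```text
[ 0.49312583 -0.00441488  0.25993721] [-3.14141914e+00 -4.97662943e-04 -3.12913739e+00]
5017.5 [317. 313.] [[301.0, 404.0], [301.0, 222.0], [333.0, 222.0], [333.0, 404.0]]
1200.5 [467.7 242.2] [[445.6000061035156, 260.70001220703125], [451.20001220703125, 218.60000610351562], [489.79998779296875, 223.8000030517578], [484.20001220703125, 265.79998779296875]]
208.5 [582.9  58.3] [[561.0999755859375, 59.900001525878906], [603.2999877929688, 50.79999923706055], [604.5999755859375, 56.70000076293945], [562.4000244140625, 65.9000015258789]]
157.0 [316. 177.] [[310.0, 170.0], [322.0, 170.0], [322.0, 184.0], [310.0, 184.0]]
```

View pics/d1s.png

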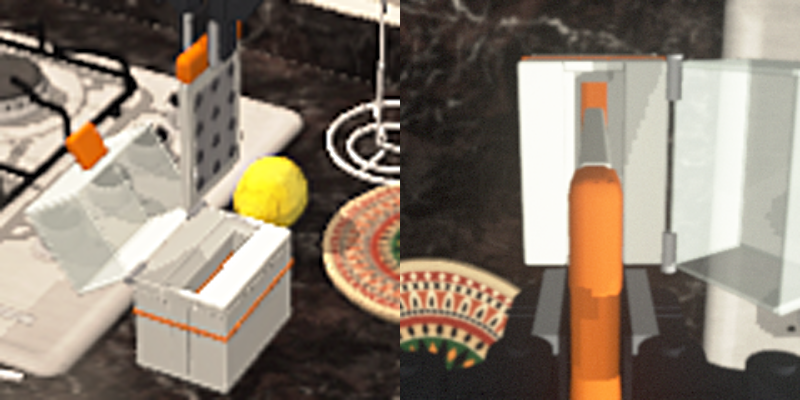

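The left part (scene) shows the panel upright beside the box and lid. The right part (wrist) shows the panel's end face, ending at full-picture (316,185), in line with the slit.

```bash
python3 - <<'E'
from h import *
np.set_printoptions(precision=4,suppress=True)
w,c=shot('wrist'); s=monitor.observe(); R=Ro.from_euler('xyz',s['tool_rot']).as_matrix(); p=s['position']
for uv,zs in [((316.4,184.8),(.105,.11,.115,.12)),((316.5,220),(-.013,-.008,.005,.01))]:
    o,v=ray(c,uv);ot,vt=R.T@(o-p),R.T@v
    print(uv,[(z,((ot+vt*(z-ot[2])/vt[2])*1000).round(1)[:2].tolist()) for z in zs])
im,c=shot('scene')
def pp(uv):
    o,v=ray(c,uv); n=R[:,1]; return (R.T@(o+v*((p-o)@n)/(v@n)-p)*1000).round(1)
f=lambda x,y:(220+x*.3,170+y*.3)
for q in [(240,52),(180,80),(240,160),(185,208),(178,65)]: print(q,pp(f(*q)))
for cam in('top',): 
    im,c=shot(cam); print([(m.round(1),plane(c,m,.27)) for _,m,b in blobs(im,'o',20)])
E
```

```text
(316.4, 184.8) [(0.105, [37.6, 0.4]), (0.11, [36.9, 0.4]), (0.115, [36.3, 0.3]), (0.12, [35.7, 0.3])]
(316.5, 220) [(-0.013, [41.4, 0.5]), (-0.008, [40.3, 0.5]), (0.005, [37.3, 0.5]), (0.01, [36.2, 0.5])]
(240, 52) [-53.1  -0.   37.6]
(180, 80) [34.3 -0.  14.6]
(240, 160) [-51.9  -0.  129.4]
(185, 208) [ 32.1   0.  121.4]
(178, 65) [36.5 -0.   1.7]
[]
```

Emit:
{"api": "move_arm", "payload": {"moves": [[1.5,0,-15,0.003],[1.5,0,-30,0.003],[1.5,0,-45,0.003],[1.5,0,-60,0.003],[1.5,0,-72,0.003],[1.5,0,-80,0.003],[1.5,0,-88,0.003],[1.5,0,-88,0.003]]}}

```text
clock: 14.9
position: [0.4947, -0.0038, 0.1718]
tool_rot: [3.142, -0.001, -3.123]
force: [-0.2, -0.6, -0.2]
grip_width: 0.0114
finger_force: 35.1
```

Emit:
{"api": "move_arm", "payload": {"moves": [[0,0,-8,0],[0,0,-16,0],[0,0,-24,0],[0,0,-32,0],[0,0,-40,0],[0,0,-40,0]]}}

```text
clock: 15.65
position: [0.4945, -0.0037, 0.1316]
tool_rot: [3.141, -0.001, -3.123]
force: [-0.3, 0.0, -0.2]
grip_width: 0.0112
finger_force: 35.1
```

Going in freely; slower now.

Emit:
{"api": "move_arm", "payload": {"moves": [[0,0,-3,0],[0,0,-6,0],[0,0,-8,0],[0,0,-10,0],[0,0,-10,0]]}}

```text
clock: 16.27
position: [0.4953, -0.0035, 0.1233]
tool_rot: [-3.141, 0.001, -3.123]
force: [-7.9, -1.0, 28.8]
grip_width: 0.0111
finger_force: 39.3
```

Emit:
{"api": "move_arm", "payload": {"moves": [[0,0,-1,0],[0,0,-2,0],[0,0,-3,0],[0,0,-3,0]]}}

```text
clock: 16.77
position: [0.4963, -0.0034, 0.1215]
tool_rot: [-3.14, 0.004, -3.123]
force: [-9.6, -1.4, 51.5]
grip_width: 0.0108
finger_force: 44.7
```

Emit:
{"api": "move_arm", "payload": {"moves": [[0,0,2,0],[0,0,4,0],[0,0,4,0]]}}

```text
clock: 17.15
position: [0.4947, -0.0038, 0.1231]
tool_rot: [3.142, -0.0, -3.124]
force: [-0.6, 0.0, -1.3]
grip_width: 0.0112
finger_force: 37.3
```

```bash
python3 look.py e1; python3 - <<'E'
from h import *
np.set_printoptions(precision=4,suppress=True)
im,c=shot('scene'); a=im[170:270,220:340]; w=cv2.imread('pics/e1.png')[120:420,140:500]
cv2.imwrite('pics/e1s.png',np.hstack([cv2.resize(a,(480,400),interpolation=cv2.INTER_CUBIC)[:,80:],cv2.resize(w,(400,400))]))
print([ (A,b.round(1).tolist()) for A,m,b in blobs(im,'o')])
E
```

```text
[ 0.4947071  -0.00379867  0.1230509 ] [ 3.14155726e+00 -2.35043466e-04 -3.12345284e+00]
5454.0 [317.  298.5] [[301.0, 191.0], [333.0, 191.0], [333.0, 406.0], [301.0, 406.0]]
5414.0 [610.1 345.8] [[561.2999877929688, 381.5], [581.2000122070312, 292.70001220703125], [659.0, 310.20001220703125], [639.0, 399.0]]
[(142.5, [[515.0, 147.0], [516.5, 140.0], [544.4000244140625, 146.0], [542.9000244140625, 153.0]]), (100.0, [[360.8999938964844, 112.5999984741211], [361.8999938964844, 106.30000305175781], [385.0, 110.19999694824219], [383.8999938964844, 116.5]]), (86.5, [[238.0, 213.0], [245.5, 205.5], [253.0, 213.0], [245.5, 220.5]]), (61.5, [[275.0, 228.0], [282.0, 228.0], [282.0, 242.0], [275.0, 242.0]])]
```

View pics/e1s.png

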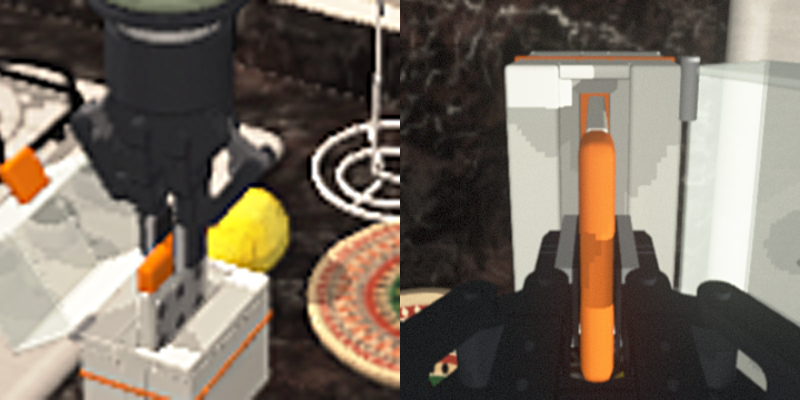

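```bash
python3 - <<'E'
from h import *
np.set_printoptions(precision=4,suppress=True)
c=camera_model('scene')
def py(uv,y): o,v=ray(c,uv); return o+v*(y-o[1])/v[1]
# near end of grip lies at x=0.4947-.037=0.4577; intersect with that x-plane
def px(uv,x): o,v=ray(c,uv); return o+v*(x-o[0])/v[0]
f=lambda x,y:(220+(x+80)/4,170+y/4)
for n,q in [('grip end left-top',(137,263)),('left-bottom',(137,290)),('right-bottom',(155,287)),('right-top',(157,255))]: print(n,px(f(*q),.4577), py(f(*q),-.004))
import pickle
cw=pickle.load(open('e1.pkl','rb'))[1]
o,v=ray(cw,(317,191)); print('wrist top row', [o+v*(z-o[2])/v[2] for z in(.11,.13,.14)])
E
```

```text
grip end left-top [ 0.4577 -0.0031  0.1307] [ 0.4562 -0.004   0.1319]
left-bottom [ 0.4577 -0.0026  0.1109] [ 0.4553 -0.004   0.1129]
right-bottom [ 0.4577 -0.015   0.1172] [ 0.4767 -0.004   0.1017]
right-top [ 0.4577 -0.0169  0.1409] [ 0.4799 -0.004   0.1232]
wrist top row [array([ 0.4479, -0.0039,  0.11  ]), array([ 0.445, -0.004,  0.13 ]), array([ 0.4435, -0.004 ,  0.14  ])]
```

The grip stands at z≈0.11–0.13 with the panel end inside the slit, which matches seated height to 2 mm. (The wrist blob had merged with the slit floor.) I touch down lightly and release.

Emit:
{"api": "move_arm", "payload": {"moves": [[0,0,-1,0],[0,0,-1.5,0],[0,0,-1.5,0]]}}

```text
clock: 17.62
position: [0.4948, -0.0037, 0.1219]
tool_rot: [-3.141, 0.0, -3.123]
force: [-2.9, -1.4, 9.2]
grip_width: 0.0112
finger_force: 38.9
```

Emit:
{"api": "move_arm", "payload": {"moves": [[0,0,0,0],[0,0,0,0],[0,0,0,0],[0,0,0,0]], "gripper": 0.35}}

```text
clock: 18.12
position: [0.4948, -0.0038, 0.1216]
tool_rot: [3.142, -0.0, -3.123]
force: [0.1, 1.1, 0.2]
grip_width: 0.0299
finger_force: 0.0
```

Emit:
{"api": "move_arm", "payload": {"moves": [[0,0,15,0],[0,0,35,0],[0,0,60,0],[0,0,90,0],[0,0,130,0],[-10,0,170,0],[-30,0,190,0],[-40,0,190,0],[-40,0,190,0],[-40,0,190,0]]}}

```text
clock: 19.38
position: [0.455, -0.0038, 0.3112]
tool_rot: [3.141, -0.001, -3.123]
force: [-0.0, 0.0, 0.3]
grip_width: 0.0298
finger_force: 0.0
```

```bash
python3 look.py f1; python3 - <<'E'
from h import *
np.set_printoptions(precision=4,suppress=True)
im,c=shot('scene'); a=im[170:270,220:340]; w=cv2.imread('pics/f1.png')[120:420,200:560]
cv2.imwrite('pics/f1s.png',np.hstack([cv2.resize(a,(480,400),interpolation=cv2.INTER_CUBIC)[:,:400],cv2.resize(w,(400,333))[:400] if 0 else cv2.resize(w,(400,400))]))
print([ (A,b.round(1).tolist()) for A,m,b in blobs(im,'o')])
E
```

```text
[ 0.45499075 -0.00373351  0.31117822] [ 3.14096337e+00 -8.49104276e-04 -3.12327121e+00]
859.0 [315.5 250. ] [[310.0, 204.0], [321.0, 204.0], [321.0, 296.0], [310.0, 296.0]]
806.0 [437.2 268.5] [[418.70001220703125, 281.3999938964844], [424.6000061035156, 249.6999969482422], [455.79998779296875, 255.60000610351562], [449.8999938964844, 287.29998779296875]]
[(143.5, [[515.0, 147.0], [516.5, 140.0], [544.4000244140625, 146.0], [542.9000244140625, 153.0]]), (134.0, [[271.6000061035156, 239.8000030517578], [288.5, 221.60000610351562], [293.5, 226.3000030517578], [276.6000061035156, 244.5]]), (100.0, [[360.8999938964844, 112.5999984741211], [361.8999938964844, 106.30000305175781], [385.0, 110.19999694824219], [383.8999938964844, 116.5]]), (86.0, [[238.5, 211.6999969482422], [246.5, 206.3000030517578], [252.6999969482422, 215.5], [244.60000610351562, 220.89999389648438]]), (73.0, [[230.0, 86.0], [231.0, 79.80000305175781], [248.1999969482422, 82.69999694824219], [247.1999969482422, 88.9000015258789]])]
```

View pics/f1s.png

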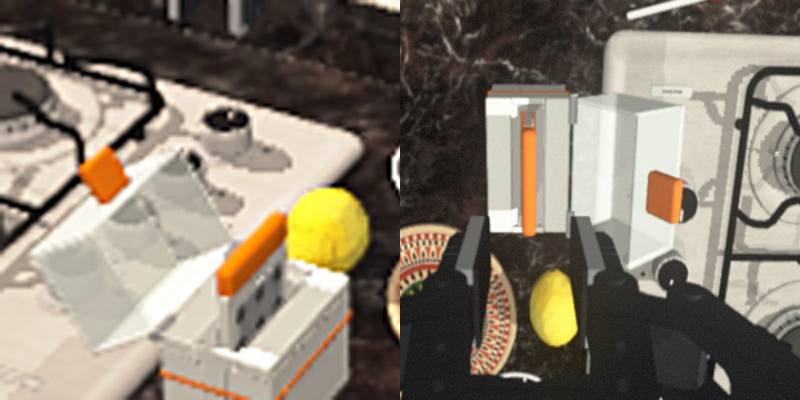

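The panel stands upright in the slit, with the lid open behind it. The scene part shows the grip centred over the box; the tab is at wrist-crop (664,197). I check seating by touching the top with closed fingers.

Emit:
{"api": "move_arm", "payload": {"moves": [[10,0,-20,0],[25,0,-60,0],[40,0,-100,0],[40,0,-135,0],[40,0,-150,0],[40,0,-150,0],[40,0,-150,0]], "gripper": 0}}

```text
clock: 20.35
position: [0.4954, -0.0037, 0.1628]
tool_rot: [-3.141, 0.001, -3.123]
force: [-0.0, -0.2, 0.2]
grip_width: -0.0001
finger_force: 0.0
```

Emit:
{"api": "move_arm", "payload": {"moves": [[0,0,-4,0],[0,0,-8,0],[0,0,-12,0],[0,0,-15,0],[0,0,-17,0],[0,0,-17,0]]}}

```text
clock: 21.1
position: [0.4947, -0.0037, 0.1446]
tool_rot: [3.142, -0.0, -3.123]
force: [0.2, 0.2, -0.3]
grip_width: 0.0002
finger_force: 0.0
```

Emit:
{"api": "move_arm", "payload": {"moves": [[0,0,-1,0],[0,0,-2,0],[0,0,-3,0],[0,0,-4,0],[0,0,-4,0]]}}

```text
clock: 21.72
position: [0.4955, -0.0034, 0.142]
tool_rot: [-3.141, 0.002, -3.123]
force: [-6.2, -0.2, 30.1]
grip_width: -0.0
finger_force: 15.2
```

The top is at z≈0.128 (0.142 − 0.014), so the panel is fully down. Now the lid: retreat, turn and look at the tab.

Emit:
{"api": "move_arm", "payload": {"moves": [[0,0,20,0],[0,0,60,0],[0,0,100,-0.15],[0,5,130,-0.3],[0,10,150,-0.45],[0,16,160,-0.62],[0,22,160,-0.79],[0,28,160,-0.96],[0,34,160,-1.13],[0,40,160,-1.3],[0,46,160,-1.45],[0,50,160,-1.571]], "gripper": 0.7}}

```text
clock: 23.22
position: [0.4947, 0.0466, 0.3007]
tool_rot: [3.142, 0.0, 1.585]
force: [-0.5, -0.4, -0.6]
grip_width: 0.0598
finger_force: 0.0
```

Emit:
{"api": "move_arm", "payload": {"moves": [[0,0,0,0],[0,0,0,0]]}}

```text
clock: 23.48
position: [0.4948, 0.0461, 0.3007]
tool_rot: [-3.142, 0.0, 1.592]
force: [1.1, 0.2, -0.1]
grip_width: 0.0599
finger_force: 0.0
```

```bash
python3 look.py l1
```

```text
[0.49478591 0.04600032 0.30067154] [-3.14151323e+00  4.56497455e-05  1.59091100e+00]
1125.5 [315. 274.] [[274.0, 267.0], [356.0, 267.0], [356.0, 281.0], [274.0, 281.0]]
326.5 [317.5 146.5] [[299.0, 141.0], [336.0, 141.0], [336.0, 152.0], [299.0, 152.0]]
```

Emit:
{"api": "move_arm", "payload": {"moves": [[0,-30,0,0],[0,-60,0,0],[0,-60,0,0],[0,-60,0,0],[0,-60,0,0]]}}

```text
clock: 24.15
position: [0.4948, -0.013, 0.3007]
tool_rot: [3.142, -0.0, 1.59]
force: [-0.2, -0.4, 0.4]
grip_width: 0.06
finger_force: 0.0
```

```bash
python3 look.py l2; python3 - <<'E'
from h import *
import pickle
np.set_printoptions(precision=4,suppress=True)
Q=[]
for n in('l1','l2'):
    im,c=pickle.load(open(n+'.pkl','rb'))
    for a,m,b in blobs(im,'o',200):
        print(n,a,m,plane(c,m,.145))
E
```

```text
[ 0.49482461 -0.01305969  0.30072745] [ 3.14152154e+00 -1.75504745e-04  1.59015471e+00]
1174.5 [316. 203.] [[272.0, 196.0], [360.0, 196.0], [360.0, 210.0], [272.0, 210.0]]
394.0 [319.   59.5] [[299.0, 54.0], [339.0, 54.0], [339.0, 65.0], [299.0, 65.0]]
l1 1125.5 [315. 274.] [0.4943 0.0043 0.145 ]
l1 326.5 [317.5 146.5] [0.4942 0.1067 0.145 ]
l2 1174.5 [316. 203.] [0.494  0.0046 0.145 ]
l2 394.0 [319.   59.5] [0.4942 0.1085 0.145 ]
```

Emit:
{"api": "move_arm", "payload": {"moves": [[0,30,0,0],[0,70,-10,0],[0,105,-30,0],[0,121,-60,0],[0,121,-95,0],[0,121,-125,0],[-0.5,121,-145,0],[-0.5,121,-153,0],[-0.5,121,-153,0],[-0.5,121,-153,0]]}}

```text
clock: 25.45
position: [0.4947, 0.1074, 0.1485]
tool_rot: [3.14, -0.0, 1.589]
force: [-0.3, -0.4, 0.1]
grip_width: 0.0597
finger_force: 0.0
```

Emit:
{"api": "move_arm", "payload": {"moves": [[0,0,0,0],[0,0,0,0],[0,0,0,0],[0,0,0,0]], "gripper": 0, "newtons": 20}}

```text
clock: 25.95
position: [0.494, 0.1076, 0.1479]
tool_rot: [-3.141, -0.0, 1.589]
force: [-5.0, 2.3, 3.9]
grip_width: 0.0294
finger_force: 23.5
```

```bash
python3 - <<'E'
import numpy as np
h=np.array([.0336,.08]); f=lambda a:h+np.array([-.096*np.cos(a)+.02*np.sin(a),.096*np.sin(a)+.02*np.cos(a)])
from workcell import monitor
s=monitor.observe(); p=s['position']; print(p,s['grip_width'],s['finger_force'],s['force'])
r=p[1:]-h; print('a from pos',np.radians(168.23)-np.arctan2(r[1],r[0]),np.hypot(*r))
for a in np.arange(2.2,-.01,-.1): print(round(a,2),((f(a)-f(2.2))*1000).round(1))
E
```

```text
[0.49401198 0.10759786 0.1479026 ] 0.029441354311433923 23.475285172462463 [-5.00054054  2.29647366  3.91044553]
a from pos 2.193697275447721 0.10043130358934034
2.2 [0. 0.]
2.1 [-6.9  6.9]
2.0 [-14.5  13.1]
1.9 [-22.7  18.5]
1.8 [-31.4  23.1]
1.7 [-40.5  26.8]
1.6 [-49.9  29.5]
1.5 [-59.5  31.3]
1.4 [-69.3  32.2]
1.3 [-79.1  32. ]
1.2 [-88.8  30.9]
1.1 [-98.4  28.8]
1.0 [-107.7   25.7]
0.9 [-116.7   21.8]
0.8 [-125.2   17. ]
0.7 [-133.2   11.3]
0.6 [-140.6    4.9]
0.5 [-147.3   -2.3]
0.4 [-153.3  -10. ]
0.3 [-158.5  -18.4]
0.2 [-162.8  -27.2]
0.1 [-166.2  -36.4]
-0.0 [-168.7  -45.8]
```

Emit:
{"api": "move_arm", "payload": {"moves": [[0.1,-6.9,6.9,0],[0.2,-14.5,13.1,0],[0.4,-22.7,18.5,0],[0.5,-31.4,23.1,0],[0.6,-40.5,26.8,0],[0.8,-49.9,29.5,0],[0.9,-59.5,31.3,0],[1,-69.3,32.2,0],[1,-69.3,32.2,0]]}}

```text
clock: 27.08
position: [0.4952, 0.0367, 0.1802]
tool_rot: [-3.141, 0.001, 1.588]
force: [-5.8, 1.1, 1.7]
grip_width: 0.0291
finger_force: 22.2
```

Following well; continuing the arc from 1.4 rad.

Emit:
{"api": "move_arm", "payload": {"moves": [[0.2,-9.8,-0.2,0],[0.3,-19.5,-1.3,0],[0.5,-29.1,-3.4,0],[0.6,-38.4,-6.5,0],[0.8,-47.4,-10.4,0],[0.9,-55.9,-15.2,0],[1,-63.9,-20.9,0],[1.2,-71.3,-27.3,0],[1.3,-78,-34.5,0],[1.4,-84,-42.2,0],[1.4,-84,-42.2,0]]}}

```text
clock: 28.45
position: [0.4964, -0.0481, 0.1376]
tool_rot: [-3.141, 0.002, 1.587]
force: [-5.1, -5.4, 4.3]
grip_width: 0.0296
finger_force: 24.4
```

Emit:
{"api": "move_arm", "payload": {"moves": [[0.1,-5.2,-8.4,0],[0.2,-9.5,-17.2,0],[0.2,-12.9,-26.4,0],[0.3,-15.4,-35.8,0],[0.3,-15.6,-40,0],[0.3,-15.6,-42,0],[0.3,-15.6,-42,0]]}}

```text
clock: 29.32
position: [0.4967, -0.0643, 0.0959]
tool_rot: [-3.141, 0.003, 1.587]
force: [-5.3, -12.0, 3.2]
grip_width: 0.0295
finger_force: 27.3
```

Emit:
{"api": "move_arm", "payload": {"moves": [[0,0,0,0],[0,0,0,0],[0,0,0,0],[0,0,0,0]], "gripper": 0.6}}

```text
clock: 29.82
position: [0.4971, -0.0616, 0.0957]
tool_rot: [3.141, -0.0, 1.589]
force: [-0.2, 0.6, 0.2]
grip_width: 0.0513
finger_force: 0.0
```

Emit:
{"api": "move_arm", "payload": {"moves": [[0,0,15,0],[0,0,30,0],[0,0,45,0],[0,0,45,0]]}}

```text
clock: 30.32
position: [0.4977, -0.0619, 0.1422]
tool_rot: [3.139, 0.001, 1.588]
force: [0.5, -0.4, 0.0]
grip_width: 0.0513
finger_force: 0.0
```

Emit:
{"api": "move_arm", "payload": {"moves": [[0,0,0,0],[0,0,0,0],[0,0,0,0],[0,0,-5,0],[0,0,-10,0],[0,0,-14,0],[0,0,-17,0],[0,0,-17,0]], "gripper": 0}}

```text
clock: 31.32
position: [0.4969, -0.0616, 0.1235]
tool_rot: [-3.141, -0.0, 1.589]
force: [-0.7, -0.5, -0.9]
grip_width: -0.0002
finger_force: 0.0
```

Emit:
{"api": "move_arm", "payload": {"moves": [[0,0,-2,0],[0,0,-4,0],[0,0,-6,0],[0,0,-7,0],[0,0,-7,0]]}}

```text
clock: 31.95
position: [0.4974, -0.0619, 0.1183]
tool_rot: [3.14, 0.001, 1.589]
force: [-11.7, 0.3, 42.8]
grip_width: 0.0
finger_force: 21.5
```

Hard stop exactly at the shut height (tab top 0.105). I retreat and verify numerically.

Emit:
{"api": "move_arm", "payload": {"moves": [[0,0,10,0],[0,0,40,0],[0,0,80,0],[0,-20,130,0],[0,-50,180,0],[0,-70,200,0],[0,-70,200,0],[0,-70,200,0],[0,-70,200,0]]}}

```text
clock: 33.08
position: [0.4968, -0.1308, 0.3158]
tool_rot: [-3.14, -0.001, 1.59]
force: [-0.1, 0.9, -0.3]
grip_width: -0.0001
finger_force: 0.0
```

```bash
python3 look.py z1; python3 - <<'E'
from h import *
import pickle
np.set_printoptions(precision=4,suppress=True)
im,c=pickle.load(open('z1.pkl','rb'))
for a,m,b in blobs(im,'o',100): print('wrist',a,m,plane(c,m,.105))
P={}
for n in('scene','top'):
    im,c=shot(n); P[n]=c
    for col in 'og':
        for a,m,b in blobs(im,col,20): print(n,col,a,m.round(1),b.round().tolist(),plane(c,m,.105))
    h=cv2.cvtColor(im,cv2.COLOR_BGR2HSV)
    if n=='top':
        d=cv2.absdiff(im,cv2.imread('pics/top0.png')).max(2)>60
        lab=cv2.connectedComponentsWithStats(d.astype(np.uint8)*255)
        print([s.tolist() for s in lab[2][1:] if s[4]>25])
E
```

```text
[ 0.49681561 -0.13084894  0.31594353] [-3.14038414e+00 -5.88390309e-04  1.59002464e+00]
952.5 [318.  129.5] [[302.0, 114.0], [334.0, 114.0], [334.0, 145.0], [302.0, 145.0]]
wrist 952.5 [318.  129.5] [ 0.4963 -0.0567  0.105 ]
scene o 143.5 [529.7 146.5] [[515.0, 147.0], [516.0, 140.0], [544.0, 146.0], [543.0, 153.0]] [ 1.322  -0.4633  0.105 ]
scene o 101.0 [373.7 111.5] [[361.0, 113.0], [362.0, 106.0], [386.0, 110.0], [385.0, 117.0]] [1.3223 0.09   0.105 ]
scene o 98.5 [287.7 259. ] [[259.0, 263.0], [306.0, 237.0], [316.0, 255.0], [269.0, 281.0]] [ 0.4218 -0.0587  0.105 ]
scene o 80.0 [240.2  84.5] [[230.0, 86.0], [231.0, 80.0], [250.0, 83.0], [249.0, 89.0]] [1.3207 0.6459 0.105 ]
scene o 37.5 [44.5 49.8] [[38.0, 51.0], [39.0, 47.0], [50.0, 48.0], [50.0, 53.0]] [1.32   1.7584 0.105 ]
scene o 31.5 [471.9 131.8] [[463.0, 133.0], [477.0, 125.0], [481.0, 131.0], [466.0, 139.0]] [ 1.3324 -0.2639  0.105 ]
scene o 22.5 [391.5 117.5] [[388.0, 112.0], [395.0, 112.0], [395.0, 123.0], [388.0, 123.0]] [1.3046 0.016  0.105 ]
scene g 172.0 [434.3 282. ] [[417.0, 279.0], [420.0, 273.0], [451.0, 285.0], [449.0, 291.0]] [ 0.4981 -0.3894  0.105 ]
scene g 20.5 [471.8 229.4] [[465.0, 230.0], [468.0, 224.0], [478.0, 229.0], [476.0, 235.0]] [ 0.7472 -0.4117  0.105 ]
[[295, 201, 124, 132, 11797], [383, 202, 14, 9, 45], [260, 234, 31, 4, 77], [220, 236, 15, 12, 148], [247, 237, 10, 46, 454], [290, 237, 4, 41, 84], [258, 238, 31, 46, 129], [270, 239, 10, 40, 255], [222, 253, 11, 13, 139], [389, 252, 15, 5, 32], [306, 333, 123, 147, 7479], [305, 336, 33, 58, 1400], [532, 390, 108, 90, 5070], [220, 464, 18, 16, 129], [267, 464, 14, 16, 156]]
```

```bash
python3 -c "
from workcell import bot; print(bot.job_done())"
```

```text
the job is handed in; nothing more can be done
None
```

The orange-gripped panel stands fully down in the box with its lid shut, the green panel is unmoved, I saw no sign of anything else shifting, and the job was handed in at about 33 s (no verdict was returned); I viewed 11 pictures, one over the limit of 10.

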